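# Release the cam and square up a photo panel in the signing jig

### The arm

A 6-joint arm with a two-finger parallel gripper is mounted at the origin on the work surface. World frame = base frame: x ahead of the robot, y to its left, z up, the work surface at z = 0. Lengths are in m, angles in rad, forces in N, time in s.
With the tool pointing down it reaches from about 0.325 to 0.875 m from the base axis. Payload 4.4 kg.
Tool frame: the origin (TCP) lies midway between the tips of the shut fingers; the grasp point (between the pads) lies manip.grip_point_offset behind it (manip.grip_point_offset is the distance from the TCP to the grasp point, in m); z points along the fingers, y is the line along which they close (so a half turn about z gives the same grasp; the last joint's range is limited). The gripper opens to 85 mm and grips with 20 to 120 N. Pads are 22 mm wide; open, the fingers measure 114 mm over their backs; the gripper's body (76 mm by 85 mm) begins 54 mm behind the grasp point. The pads swing forward as they close: fully open they stand 13 mm farther back than shut.
Start: joints at [0.95, 0.207, 1.542, -0, 1.393, -0.15], TCP at [0.261, 0.512, 0.209] pointing down, gripper open.
Joint ranges: [-2.73, 2.73], [-0.86, 2.22], [0.23, 2.46], [-1.11, 4.25], [0.08, 2.63], [-2.82, 2.82]. Speed limits (rad/s): [2.79, 2.79, 3.14, 3.14, 3.14, 3.14].

### API

Orientations are given as [roll, pitch, yaw] about the fixed x, y, z axes, in that order (R = Rz(yaw) Ry(pitch) Rx(roll)).
In Python, from bench import manip, camera, calibration gives the robot as it stands. The module is installed in compiled form; this text tells all that it offers.
- The arm moves only by the shell command python3 -m pendant 'ROWS' [OPENING] [FORCE]. ROWS is JSON, a list of rows, each an object with "delta_pos": the shift along the world's x, y, z in mm, a list of three; "turn": the turn about the world's z in degrees. A call has 1 to 5 rows; each row is the pose to reach, as a shift and turn from the pose commanded when the call began; what a row does not reach only later rows make up. A row lasts 1/12 s, in which the tool goes at most 41.7 mm and 7.16 degrees, less where a joint would pass 70% of its speed; a pose out of reach is approached as far as the arm can. A call with a gripper value outside its range is refused whole. OPENING is the finger opening in mm, from 0 to 85.4, set as the call begins (- or left out, the last holds). The fingers move at their own pace and stop on an object; FORCE is the grip in N (left out, the last holds). Time passes only in rows, so rows that repeat a pose let the fingers close. It gives the time, the measured TCP pose, the force, the opening and the grip force at its end, in the units of the state.
- manip.read_state(): the state, without advancing time (a new reading comes with each control period).
- camera(name): name is "scene" or "top" or "wrist"; returns the picture (400x640x3 uint8, blue, green, red); there is no depth.
- calibration(name): a dict with "camera_matrix" (3x3 intrinsics, pixels), "distortion" ([k1, k2, p1, p2, k3] as OpenCV has them; the pictures are not rectified), "extrinsics" (4x4, takes a point from camera to world coordinates); the wrist camera has in their place "tool_from_camera" (4x4, takes a point from camera to tool coordinates, whose origin is the TCP and whose axes are the flange's). Camera axes: x right, y down, z forward; pixel columns grow to the right and rows downward; lengths in m; the calibration is good to about 2 mm. A picture is of the moment at which its call begins: read the wrist's pose just before it. calibration takes no time and is no camera call.
- manip.finish_job(): hands the job in; it is judged then, once.
The state is a dict: "clock": time; "joints": joint angles; "joint_vel": joint speeds; "effort": joint torques, N m; "eef_pos": TCP position; "eef_rot": TCP orientation; "wrist_force": force on the tool from outside, world axes, zero at the start; "ft_torque": the same for the moment, N m; "opening": finger opening in m; "finger_force": force on a finger pad.
Only numpy, scipy, OpenCV 4.12 (cv2) and the standard library are available. Lean on these libraries where they do the work, as an engineer would, in place of code of your own. Each camera call takes 0.05 s, during which the arm holds its last target. There are 200 camera calls.

### The job

Get the photo panel squared up in the jig for signing: push the cam lever round until it points straight forward along the black line, so the cam shows its low point to the slide, and only then push the blue plate so that the slide goes fully home and squares the photo against the fence. Keep the slide back until the cam is at its low point, pick nothing up, leave the cup, marker, tape roll and spare panels where they are, and finish clear of everything with the lever still forward.

Things in the scene. Friction and masses are not known exactly. Their poses are not given: they have to be found in the camera images.
- jig: Plywood base board, 270 x 340 x 18 mm, fixed to the table. Origin on the table, board top 18 mm above it; it spans x -160 to +110, y -155 to +185 mm in its own frame. +x is forward (the way the slide travels, towards the aluminium fence, roughly away from the robot), +y left, +z up. Fence: near face at x = +87.5 mm, 14 mm high above the board, y -145 to +55 mm.
- photo: Loose rigid photo panel, dark with amber and white picture, 120 (x) x 170 (y) x 5 mm, 100 to 210 g, lying on the board between the slide's bar and the fence. Origin at the centre of its underside, axes as the jig's when square. Squared up against the fence its origin is at about x = +26 mm in the jig frame.
- cam (a joint): Angle of the cam lever, rad: 0 = straight forward (jig +x, along the black line), cam at its low point; positive = counter-clockwise from above (lever to the left, +y; 2.5 = well back). Range -0.7 to 2.8, no stop or click at 0. Stiff: stays where it is left; takes about 5 N at the peg to turn. From its start the lever is pushed clockwise, round by the left side, to 0.
- cam_axis (a point): Point on the cam's vertical axis of rotation at the board's top (18 mm above the table), fixed on the jig at x = 0, y = +100 mm in its frame. The cam is a brass disc, radius 26 mm, top 20 mm above the board, its centre 14 mm off the axis towards the lever. The slide can reach home only with the lever within about 0.5 rad of 0.
- lever_peg (a point): Centre of the top of the upright red peg on the cam lever, 75 mm from the cam axis; peg 18 mm in diameter, standing from 48 to 92 mm above the table. The lever below it is a dark flat bar 16 mm wide, 40 to 48 mm above the table, from 5 mm behind the axis to 80 mm in front.
- slide (a joint): Travel of the follower slide, m: 0 = fully back (towards the robot), 0.031 = home against its own stop; moves along jig +x. Friction about 2.5 N, stays where it is left, no spring. With the cam away from its low point the roller on its left arm (at jig y = +100 mm) meets the cam after 8 to 18 mm.
- push_plate (a point): Centre of the rear (robot-side) face of the blue push plate on the slide, 58 mm above the table; the plate is 60 mm wide (jig y), 14 mm thick (jig x), and stands from 30 to 76 mm above the table. Push it along jig +x. The aluminium cross bar it stands on is 20 x 255 mm, top 31 mm above the table, its rear face flush with the plate's.
- cup: Lidded black takeaway cup, 84 mm across at the lid, 104 mm tall, standing on the table; origin at the centre of its foot. Leave alone.
- marker: Silver marker, 143 mm long along its own y, 13 mm thick, lying on the board behind the slide near the left rear; origin under its middle. Leave alone.
- tape_roll: Clear tape roll lying flat on the table left of the jig, 72 mm across, 24 mm high; origin at the centre of its underside. Leave alone.
- panel_stack: Stack of three spare panels on the table to the right, 120 x 170 x 15 mm; origin at the centre of its underside. Leave alone.
Mind the look-alikes: they are no part of the job. There is more than one size of the photo; the job needs the larger.

How it is judged:
By the outcome, as a careful person would: the job done as asked, in the order asked, and still so for the second after the job is handed in, with the robot touching nothing.
It also fails if it takes over 56 s, if anything falls off the work surface, if the arm or the gripper's body presses on something with over 40 N, if the wrist force passes 120 N, or if a joint passes its speed limit or range.

## Working session

There is one attempt and no reset: what is moved stays moved. The work goes in short steps, Python scripts to look and compute and a shell command to move; the robot and the scene stay as the last step left them, time stands still between calls to the robot, and variables do not carry over. Pictures are saved under pics/ and viewed, at most 10 in all, crops included, and the job is handed in when it is done.

```bash
mkdir -p pics
cat > h.py <<'E'
import numpy as np, cv2
from bench import manip, camera, calibration
def ray(name,uv):
    c=calibration(name); K=np.array(c["camera_matrix"]);D=np.array(c["distortion"],float)
    if name=="wrist": raise SystemExit
    T=np.array(c["extrinsics"])
    n=cv2.undistortPoints(np.array(uv,float).reshape(-1,1,2),K,D).reshape(-1,2)
    d=np.c_[n,np.ones(len(n))]@T[:3,:3].T
    return T[:3,3],d
def plane(name,uv,z):
    o,d=ray(name,uv); return o+d*((z-o[2])/d[:,2])[:,None]
def project(name,P):
    c=calibration(name); T=np.linalg.inv(np.array(c["extrinsics"]))
    return cv2.projectPoints(np.array(P,float).reshape(-1,3),cv2.Rodrigues(T[:3,:3])[0],T[:3,3],np.array(c["camera_matrix"]),np.array(c["distortion"],float))[0].reshape(-1,2)
E
python3 - <<'E'
from h import *
for n in("top","scene"):
    cv2.imwrite(f"pics/{n}0.png",camera(n))
    c=calibration(n);print(n,np.round(c["extrinsics"],3).tolist(),np.round(c["camera_matrix"],0).tolist())
print(manip.read_state())
E
```

```text
top [[-0.023, -0.993, 0.115, 0.406], [-0.999, 0.027, 0.034, -0.039], [-0.037, -0.114, -0.993, 1.089], [0.0, 0.0, 0.0, 1.0]] [[471.0, 0.0, 316.0], [0.0, 471.0, 200.0], [0.0, 0.0, 1.0]]
scene [[-0.598, 0.65, -0.469, 1.175], [0.801, 0.492, -0.341, 0.428], [0.009, -0.58, -0.815, 1.178], [0.0, 0.0, 0.0, 1.0]] [[491.0, 0.0, 320.0], [0.0, 491.0, 207.0], [0.0, 0.0, 1.0]]
{'clock': 0.1, 'joints': array([ 9.49505267e-01,  2.07343190e-01,  1.54284394e+00,  9.04565566e-06,
        1.39351940e+00, -1.50500040e-01]), 'joint_vel': array([ 1.08575563e-04, -2.35700329e-03, -3.54842240e-03, -1.49158539e-03,
        1.39692283e-03, -6.37481165e-05]), 'effort': array([ 1.02035193e-05, -3.84089291e+01, -2.92546391e+01, -1.36069352e-04,
        4.85261728e-03,  7.85964414e-07]), 'eef_pos': array([0.26038155, 0.51182596, 0.20802159]), 'eef_rot': array([-3.13950400e+00, -3.25738827e-04,  2.67079969e+00]), 'wrist_force': array([-0.44439051,  0.42747444, -0.22684139]), 'ft_torque': array([ 0.01221178, -0.00341044,  0.00338354]), 'finger_force': 0.0, 'opening': 0.08522912348242755}
```

View pics/top0.png

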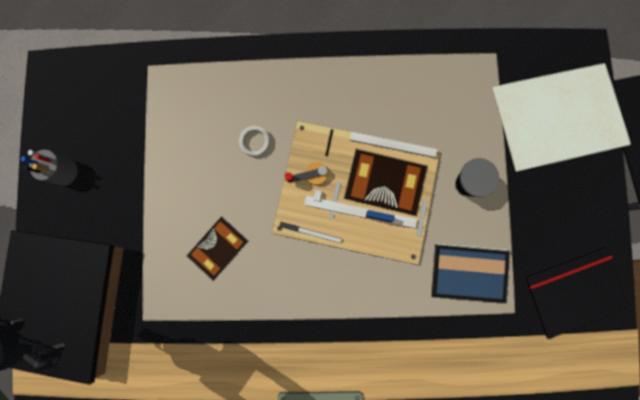

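View pics/scene0.png

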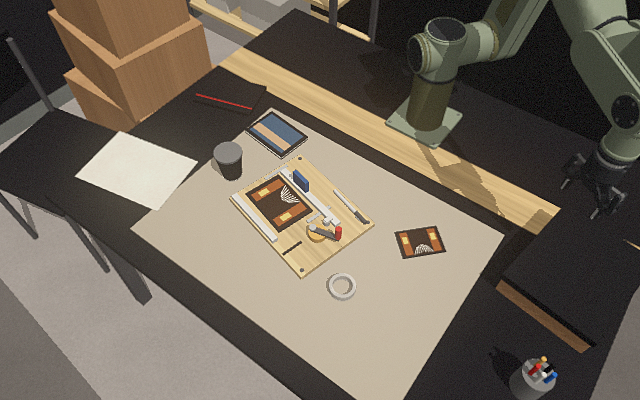

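The top view shows the board with corners near (297,122), (440,152), (420,264) and (272,233). The red peg is at (289,177), the cam at (318,173), the blue plate at (380,215) and the marker at (310,232). The black line is at (329,142). The scene view shows the same things, with the peg at (338,233) and the plate at (301,181).

```bash
cat > m.py <<'E'
from h import *
def cen(img,lo,hi,box):
    hsv=cv2.cvtColor(img,cv2.COLOR_BGR2HSV);m=cv2.inRange(hsv,lo,hi)
    if lo[0]==0:m|=cv2.inRange(hsv,(170,lo[1],lo[2]),(180,255,255))
    k=np.zeros_like(m);x0,y0,x1,y1=box;k[y0:y1,x0:x1]=m[y0:y1,x0:x1]
    n,l,s,c=cv2.connectedComponentsWithStats(k)
    i=1+np.argmax(s[1:,4]);return c[i],s[i],(l==i)
def tri(a,b):
    o1,d1=ray("top",a);o2,d2=ray("scene",b);d1=d1[0];d2=d2[0]
    s=np.linalg.lstsq(np.c_[d1,-d2],o2-o1,rcond=None)[0]
    p,q=o1+s[0]*d1,o2+s[1]*d2
    return (p+q)/2,np.linalg.norm(p-q)
if __name__=="__main__":
    t=camera("top");s=camera("scene")
    R=((0,150,80),(8,255,255));B=((105,110,40),(130,255,255))
    rt=cen(t,*R,(265,150,345,240));rs=cen(s,*R,(290,200,380,260))
    bt=cen(t,*B,(350,190,410,235));bs=cen(s,*B,(280,160,320,200))
    print("red",rt[:2],rs[:2],tri(rt[0],rs[0]));print("blue",bt[:2],bs[:2],tri(bt[0],bs[0]))
    print("red z.085",plane("top",rt[0],.085),plane("scene",rs[0],.075));print("blue z.074",plane("top",bt[0],.074))
    hsv=cv2.cvtColor(t,cv2.COLOR_BGR2HSV);print("board hsv",hsv[245,360],hsv[150,310],"mat",hsv[290,300])
    # board rear corners from edges: saturation mask
    m=cv2.inRange(hsv,(8,75,90),(30,255,255));k=np.zeros_like(m);k[110:275,262:450]=m[110:275,262:450]
    c=max(cv2.findContours(k,0,2)[0],key=cv2.contourArea);
    h=cv2.convexHull(c);q=cv2.approxPolyDP(h,6,True).reshape(-1,2);print(q.tolist())
    P=plane("top",q,.018);print(np.round(P,4).tolist());print(np.linalg.norm(P-np.roll(P,-1,0),axis=1))
    r=cv2.minAreaRect((plane("top",h.reshape(-1,2),.018)[:,:2]*1000).astype(np.float32));print(r)
    z=np.hstack([cv2.resize(t[110:275,262:450],None,fx=4,fy=4,interpolation=2)]);z=z[:600];cv2.imwrite("pics/crop0.png",z)
E
python3 m.py
```

```text
red (array([288.39622642, 176.47169811]), array([285, 173,   8,   9,  53], dtype=int32)) (array([338.02739726, 232.34246575]), array([335, 226,   7,  14,  73], dtype=int32)) (array([0.57665287, 0.05462488, 0.07315992]), np.float64(0.0003022907511886573))
blue (array([379.91025641, 215.96153846]), array([367, 211,  27,  11, 156], dtype=int32)) (array([301.23214286, 177.375     ]), array([293, 170,  16,  21,  56], dtype=int32)) (array([ 0.48501492, -0.14187895,  0.0682677 ]), np.float64(0.00043285733774994404))
red z.085 [[0.57458954 0.05366196 0.085     ]] [[0.57772629 0.05511641 0.075     ]]
blue z.074 [[ 0.48468351 -0.14148707  0.074     ]]
board hsv [ 19 109 199] [ 19 110 186] mat [ 20  50 167]
[[297, 121], [439, 150], [418, 264], [272, 232]]
[[0.717, 0.0377, 0.018], [0.6382, -0.2901, 0.018], [0.3782, -0.2291, 0.018], [0.4587, 0.0995, 0.018]]
[0.33707203 0.26699652 0.33823259 0.26566596]
((547.858642578125, -95.42402648925781), (343.2088317871094, 270.56787109375), 76.43827056884766)
```

View pics/crop0.png

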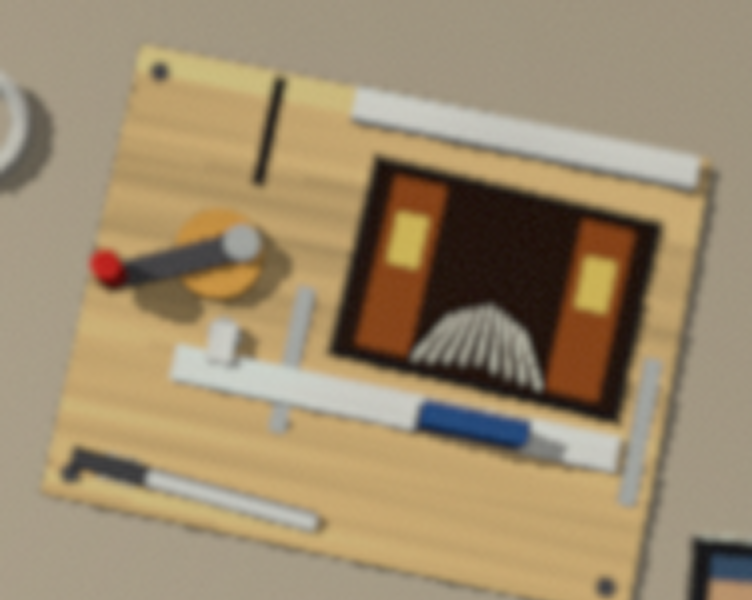

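```bash
python3 -m pendant '[{"delta_pos":[10,-16,0],"turn":2},{"delta_pos":[28,-45,0],"turn":5},{"delta_pos":[47,-76,0],"turn":9},{"delta_pos":[66,-107,0],"turn":13},{"delta_pos":[85,-140,0],"turn":17}]' 0 30
python3 -m pendant '[{"delta_pos":[19,-31,0],"turn":4},{"delta_pos":[38,-62,0],"turn":8},{"delta_pos":[57,-93,0],"turn":12},{"delta_pos":[76,-124,0],"turn":15},{"delta_pos":[95,-155,0],"turn":18}]'
python3 -m pendant '[{"delta_pos":[19,-31,0],"turn":4},{"delta_pos":[38,-62,0],"turn":8},{"delta_pos":[57,-93,0],"turn":12},{"delta_pos":[76,-124,0],"turn":15},{"delta_pos":[90,-155,0],"turn":18}]'
python3 -m pendant '[{"delta_pos":[7,-12,0],"turn":0},{"delta_pos":[10,-16,0],"turn":0},{"delta_pos":[10,-16,0],"turn":0}]'
python3 - <<'E'
from h import *
print(manip.read_state()["joints"]); cv2.imwrite("pics/w1.png",camera("wrist"))
E
```

```text
clock: 0.62
eef_pos: [0.3461, 0.3713, 0.2089]
eef_rot: [-3.142, -0.0, 2.972]
wrist_force: [0.7, 0.0, 0.2]
opening: 0.0253
finger_force: 0.0
clock: 1.03
eef_pos: [0.4413, 0.2158, 0.2091]
eef_rot: [3.142, 0.0, -2.999]
wrist_force: [0.7, 0.9, -0.1]
opening: -0.0001
finger_force: 0.0
clock: 1.45
eef_pos: [0.5319, 0.0606, 0.209]
eef_rot: [-3.141, 0.0, -2.685]
wrist_force: [0.7, 0.0, -0.2]
opening: -0.0001
finger_force: 0.0
clock: 1.7
eef_pos: [0.541, 0.046, 0.2088]
eef_rot: [3.141, -0.0, -2.69]
wrist_force: [-0.3, 1.1, -0.2]
opening: 0.0001
finger_force: 0.0
[-7.50017350e-02  1.39469212e-01  1.62038026e+00  4.91021260e-04
  1.38244863e+00 -2.09773845e+00]
```

View pics/w1.png

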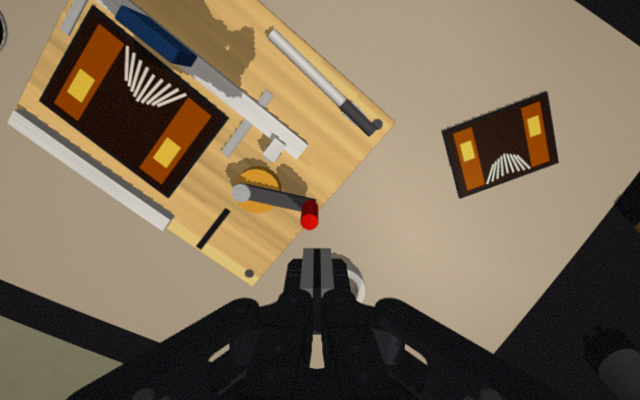

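The wrist view shows the red peg at (310,215), with the shut fingers at (317,255) above the free board edge. The way down beside the peg is clear.

```bash
python3 -m pendant '[{"delta_pos":[0,0,-30],"turn":0},{"delta_pos":[0,0,-65],"turn":0},{"delta_pos":[0,0,-100],"turn":0},{"delta_pos":[0,0,-130],"turn":0},{"delta_pos":[0,0,-147],"turn":0}]'
python3 -m pendant '[{"delta_pos":[2,0,0],"turn":0},{"delta_pos":[5,2,0],"turn":0},{"delta_pos":[8,3,0],"turn":0},{"delta_pos":[8,3,0],"turn":0}]'
python3 - <<'E'
import numpy as np
a=np.array([592,-18.6]);p=None
for f in range(122,-9,-10):
    q=a+75*np.array([np.cos(np.radians(f)),np.sin(np.radians(f))]);print(f,q.round(0),None if p is None else (q-p).round(1));p=q
E
```

```text
clock: 2.17
eef_pos: [0.5368, 0.0489, 0.0582]
eef_rot: [3.138, -0.006, -2.685]
wrist_force: [-1.9, 0.5, 0.2]
opening: -0.0
finger_force: 0.0
clock: 2.5
eef_pos: [0.5516, 0.0502, 0.0647]
eef_rot: [-3.139, 0.005, -2.686]
wrist_force: [-0.1, 0.3, -0.0]
opening: 0.0001
finger_force: 0.0
122 [552.  45.] None
112 [564.  51.] [11.6  5.9]
102 [576.  55.] [12.5  3.8]
92 [589.  56.] [13.   1.6]
82 [602.  56.] [13.1 -0.7]
72 [615.  53.] [12.7 -2.9]
62 [627.  48.] [12.  -5.1]
52 [638.  41.] [11.  -7.1]
42 [648.  32.] [ 9.6 -8.9]
32 [656.  21.] [  7.9 -10.4]
22 [662.   9.] [  5.9 -11.6]
12 [665.  -3.] [  3.8 -12.5]
2 [667. -16.] [  1.6 -13. ]
-8 [666. -29.] [ -0.7 -13.1]
```

```bash
python3 -m pendant '[{"delta_pos":[6,1,0],"turn":0},{"delta_pos":[11,2,0],"turn":-4},{"delta_pos":[16,4,0],"turn":-8},{"delta_pos":[21,5,0],"turn":-12},{"delta_pos":[26,6,0],"turn":-16}]'
python3 -m pendant '[{"delta_pos":[4,1,0],"turn":-3},{"delta_pos":[8,2,0],"turn":-6},{"delta_pos":[13,2,0],"turn":-9},{"delta_pos":[13,2,0],"turn":-9}]'
python3 - <<'E'
from m import *
t=camera("top");s=camera("scene");R=((0,150,80),(8,255,255))
rt=cen(t,*R,(265,120,345,240));rs=cen(s,*R,(260,200,380,290))
p=tri(rt[0],rs[0]);d=p[0][:2]-[.592,-.0186];print(rt[:2],rs[:2],p,np.hypot(*d),np.degrees(np.arctan2(d[1],d[0])))
E
```

```text
clock: 2.92
eef_pos: [0.5739, 0.0561, 0.0629]
eef_rot: [3.14, -0.003, -2.97]
wrist_force: [-5.8, 1.4, 3.0]
opening: -0.0
finger_force: 2.2
clock: 3.25
eef_pos: [0.5881, 0.0579, 0.063]
eef_rot: [3.141, -0.001, -3.125]
wrist_force: [-3.4, 0.7, 1.7]
opening: -0.0002
finger_force: 1.3Traceback (most recent call last):
  File "<stdin>", line 3, in <module>
  File "m.py", line 7, in cen
    i=1+np.argmax(s[1:,4]);return c[i],s[i],(l==i)
        ~~~~~~~~~^^^^^^^^^
    return _wrapfunc(a, 'argmax', axis=axis, out=out, **kwds)
    return bound(*args, **kwds)
ValueError: attempt to get argmax of an empty sequence
```

```bash
python3 -m pendant '[{"delta_pos":[7,0,0],"turn":-5},{"delta_pos":[14,-2,0],"turn":-10},{"delta_pos":[20,-3,0],"turn":-15},{"delta_pos":[27,-5,0],"turn":-20}]'
python3 -m pendant '[{"delta_pos":[6,-2,0],"turn":-5},{"delta_pos":[12,-5,0],"turn":-10},{"delta_pos":[18,-8,0],"turn":-15},{"delta_pos":[23,-12,0],"turn":-20}]'
python3 -m pendant '[{"delta_pos":[5,-4,0],"turn":-5},{"delta_pos":[10,-9,0],"turn":-10},{"delta_pos":[14,-14,0],"turn":-15},{"delta_pos":[18,-20,0],"turn":-20},{"delta_pos":[18,-20,0],"turn":-20}]'
cat > look.py <<'E'
from m import *
R=((0,150,80),(8,255,255));a=np.array([.592,-.0186])
for n,b in(("top",(265,120,360,240)),("scene",(230,200,380,300))):
    i=camera(n)
    try:
        c,s,_=cen(i,*R,b);p=plane(n,c,.08 if n=="top" else .072)[0];d=p[:2]-a
        print(n,c.round(1),s,p.round(4),np.hypot(*d).round(4),"jig deg",np.degrees(np.arctan2(d[1],d[0]))+13.5)
    except ValueError: print(n,"hidden")
E
python3 look.py
```

```text
clock: 3.68
eef_pos: [0.6141, 0.0537, 0.0623]
eef_rot: [3.14, -0.002, 2.807]
wrist_force: [-4.2, 3.8, 1.8]
opening: 0.0001
finger_force: 2.3
clock: 4.02
eef_pos: [0.6376, 0.0417, 0.0624]
eef_rot: [3.141, -0.002, 2.458]
wrist_force: [-3.0, 4.3, 1.0]
opening: -0.0
finger_force: 2.3
clock: 4.43
eef_pos: [0.6565, 0.0205, 0.0624]
eef_rot: [3.14, -0.0, 2.111]
wrist_force: [-1.4, 1.4, 0.0]
opening: 0.0002
finger_force: 1.0
top hidden
scene [301.3 246. ] [299 239   7  14  44] [0.6685 0.0021 0.072 ] 0.0792 jig deg 28.666057750228585
```

```bash
python3 -m pendant '[{"delta_pos":[3,-6,0],"turn":-5},{"delta_pos":[6,-12,0],"turn":-10},{"delta_pos":[8,-18,0],"turn":-15},{"delta_pos":[9,-24,0],"turn":-20},{"delta_pos":[9,-24,0],"turn":-20}]'
python3 look.py
python3 -c "
from h import *
i=camera('scene')[180:300,220:380];cv2.imwrite('pics/s2.png',cv2.resize(i,None,fx=5,fy=5,interpolation=2)[:600])"
```

```text
clock: 4.95
eef_pos: [0.6658, -0.0034, 0.0625]
eef_rot: [3.139, -0.0, 1.763]
wrist_force: [2.1, 3.0, -0.7]
opening: 0.0003
finger_force: 1.0
top [321.9 134.7] [321 133   3   5  10] [ 0.6662 -0.021   0.08  ] 0.0742 jig deg 11.645196316563638
scene [293.7 245.9] [291 245   7   3  15] [ 0.68   -0.0141  0.072 ] 0.0881 jig deg 16.43884784483266
```

View pics/s2.png

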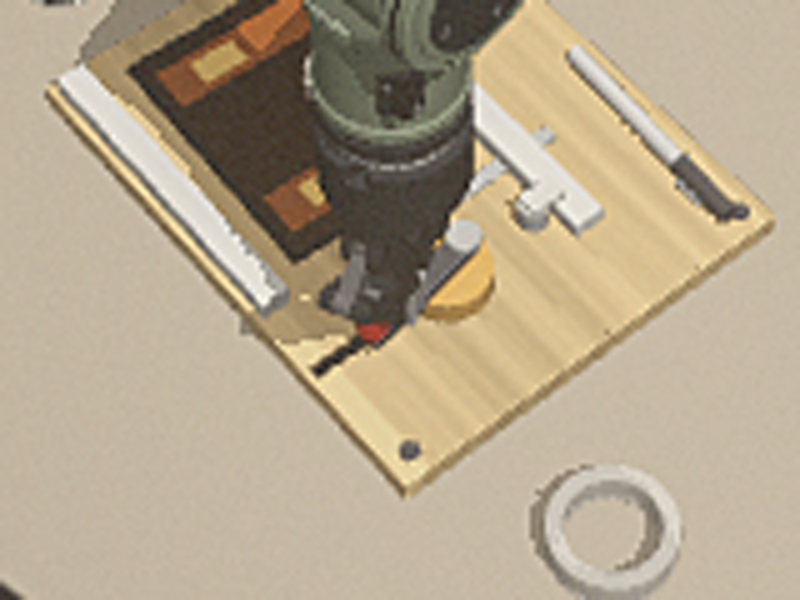

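The scene crop shows the lever nearly on the black line, with about 10° to go. I'll push a little more, then back off to look.

```bash
python3 -m pendant '[{"delta_pos":[1,-5,0],"turn":-4},{"delta_pos":[1,-10,0],"turn":-8},{"delta_pos":[1,-10,0],"turn":-8}]'
python3 -m pendant '[{"delta_pos":[0,8,0],"turn":0},{"delta_pos":[0,25,0],"turn":0},{"delta_pos":[0,45,10],"turn":0},{"delta_pos":[0,65,40],"turn":0},{"delta_pos":[0,80,80],"turn":0}]'
python3 -m pendant '[{"delta_pos":[-20,20,15],"turn":0},{"delta_pos":[-45,45,30],"turn":0},{"delta_pos":[-70,70,40],"turn":0},{"delta_pos":[-80,80,40],"turn":0},{"delta_pos":[-80,80,40],"turn":0}]'
python3 look.py
python3 -c "
from h import *
i=camera('top')[110:260,262:450];cv2.imwrite('pics/t3.png',cv2.resize(i,None,fx=4,fy=4,interpolation=2))
print(project('top',[[.592+.075*.9724,-.0186-.075*.2334,.08]]),project('scene',[[.592+.075*.9724,-.0186-.075*.2334,.072]]))"
```

```text
clock: 5.35
eef_pos: [0.6666, -0.0134, 0.0625]
eef_rot: [3.14, -0.0, 1.624]
wrist_force: [1.9, 2.6, -0.3]
opening: -0.0
finger_force: 1.3
clock: 5.77
eef_pos: [0.6615, 0.0674, 0.137]
eef_rot: [-3.131, 0.0, 1.627]
wrist_force: [1.2, -0.4, -1.1]
opening: 0.0003
finger_force: 0.0
clock: 6.18
eef_pos: [0.5836, 0.1485, 0.182]
eef_rot: [3.141, 0.0, 1.63]
wrist_force: [0.1, -0.7, -0.5]
opening: -0.0
finger_force: 0.0
top [327.6 135.1] [324 131   8  10  64] [ 0.6649 -0.0336  0.08  ] 0.0744 jig deg 1.8935220476810581
scene [291.2 238.6] [288 232   7  14  79] [ 0.6665 -0.0333  0.072 ] 0.0759 jig deg 2.3401656218618445
[[328.79588842 135.0372434 ]] [[290.76768814 237.62155602]]
```

View pics/t3.png

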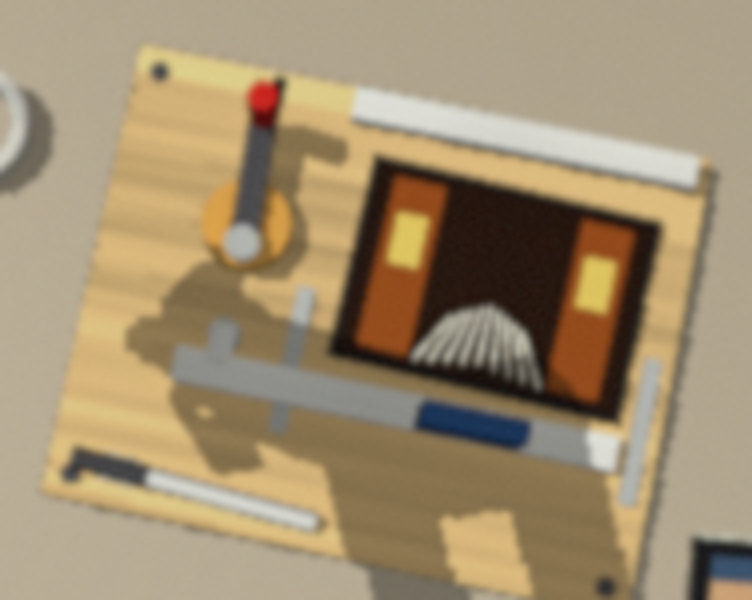

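The top crop shows the lever nearly along the black line, with the peg at (264,98) in the crop and the line's far end at (282,82). It is about 2° short. I'll check that against the line itself.

Run:
```python
from m import *
t0=cv2.imread("pics/top0.png")
g=cv2.cvtColor(t0,cv2.COLOR_BGR2GRAY);k=np.zeros_like(g);k[125:160,322:338]=(g[125:160,322:338]<90)*255
pts=cv2.findNonZero(k).reshape(-1,2).astype(float);P=plane("top",pts,.018)[:,:2]
v=cv2.fitLine(P.astype(np.float32)*1000,2,0,.01,.01).ravel();v*=np.sign(v[0]);print("line",v,"ang",np.degrees(np.arctan2(v[1],v[0])),len(P))
n=np.array([-v[1],v[0]]);print("axis off line mm",n@([592,-18.6]-v[2:]))
t=camera("top");g=cv2.cvtColor(t,cv2.COLOR_BGR2HSV)
R=((0,150,80),(8,255,255));c,s,_=cen(t,*R,(300,110,360,240));p=plane("top",c,.08)[0];print("peg off line mm",n@(p[:2]*1000-v[2:]))
```

```text
line [ 9.7256124e-01 -2.3264691e-01  6.6189069e+02 -3.5338909e+01] ang -13.452957 61
axis off line mm 0.019761934500364516
peg off line mm 2.4829284129374223
```

```bash
python3 -m pendant '[{"delta_pos":[20,-20,-10],"turn":0},{"delta_pos":[45,-45,-20],"turn":0},{"delta_pos":[70,-70,-35],"turn":0},{"delta_pos":[83,-82,-45],"turn":0},{"delta_pos":[83,-82,-45],"turn":0}]'
python3 -m pendant '[{"delta_pos":[0,-10,-25],"turn":0},{"delta_pos":[0,-20,-55],"turn":0},{"delta_pos":[0,-35,-75],"turn":0},{"delta_pos":[0,-55,-75],"turn":0},{"delta_pos":[0,-68,-75],"turn":0}]'
python3 -m pendant '[{"delta_pos":[0,0,0],"turn":0},{"delta_pos":[0,0,0],"turn":0}]'
```

```text
clock: 6.8
eef_pos: [0.6698, 0.0585, 0.1315]
eef_rot: [-3.137, 0.002, 1.618]
wrist_force: [-1.7, -0.8, -0.0]
opening: 0.0001
finger_force: 0.0
clock: 7.22
eef_pos: [0.6667, -0.0058, 0.0578]
eef_rot: [-3.136, -0.0, 1.623]
wrist_force: [1.3, -0.9, 0.3]
opening: -0.0003
finger_force: 0.0
clock: 7.38
eef_pos: [0.6699, -0.0049, 0.0621]
eef_rot: [3.14, -0.0, 1.622]
wrist_force: [0.3, 0.3, 0.1]
opening: -0.0002
finger_force: 0.0
```

```bash
python3 -m pendant '[{"delta_pos":[-1,-5,0],"turn":0},{"delta_pos":[-2,-9,0],"turn":0},{"delta_pos":[-3,-11,0],"turn":0},{"delta_pos":[-3,-11,0],"turn":0},{"delta_pos":[-3,-11,0],"turn":0}]'
python3 -m pendant '[{"delta_pos":[0,8,0],"turn":0},{"delta_pos":[0,25,0],"turn":0},{"delta_pos":[0,45,10],"turn":0},{"delta_pos":[0,65,40],"turn":0},{"delta_pos":[0,80,80],"turn":0}]'
python3 -m pendant '[{"delta_pos":[-20,20,15],"turn":0},{"delta_pos":[-45,45,30],"turn":0},{"delta_pos":[-70,70,40],"turn":0},{"delta_pos":[-80,80,40],"turn":0},{"delta_pos":[-80,80,40],"turn":0}]'
python3 look.py
python3 - <<'E'
from m import *
B=((105,110,40),(130,255,255));a=cen(camera("top"),*B,(350,190,410,235));b=cen(camera("scene"),*B,(280,160,320,200))
print(a[:2],b[:2],plane("top",a[0],.074),tri(a[0],b[0]))
th=-np.radians(13.45);R=np.array([[np.cos(th),-np.sin(th)],[np.sin(th),np.cos(th)]])
print("jig",R.T@(plane("top",a[0],.074)[0][:2]-[.5687,-.1158]))
print(manip.read_state()["joints"])
E
```

```text
clock: 7.8
eef_pos: [0.6667, -0.0139, 0.062]
eef_rot: [3.139, -0.001, 1.624]
wrist_force: [1.9, 2.7, 1.2]
opening: -0.0001
finger_force: 1.5
clock: 8.22
eef_pos: [0.6612, 0.0664, 0.1356]
eef_rot: [-3.13, -0.0, 1.624]
wrist_force: [0.9, -0.5, 0.0]
opening: -0.0
finger_force: 0.0
clock: 8.63
eef_pos: [0.5834, 0.1473, 0.1807]
eef_rot: [-3.141, 0.0, 1.628]
wrist_force: [0.7, -0.3, 0.5]
opening: -0.0002
finger_force: 0.0
top [327.9 135.2] [324 131   8  10  63] [ 0.6647 -0.034   0.08  ] 0.0743 jig deg 1.5131116350383405
scene [291.2 238.4] [288 232   7  14  79] [ 0.6662 -0.0337  0.072 ] 0.0757 jig deg 2.017289158794572
(array([379.89542484, 215.82352941]), array([367, 211,  27,  10, 153], dtype=int32)) (array([297.5, 172. ]), array([295, 170,   6,   6,   8], dtype=int32)) [[ 0.48498234 -0.14146626  0.074     ]] (array([ 0.48697962, -0.1451596 ,  0.09058594]), np.float64(0.012487958120781763))
jig [-0.07545167 -0.04443478]
[ 9.75463517e-02  2.91679566e-01  1.49983898e+00 -1.01642654e-03
  1.35141861e+00  4.58298627e-02]
```

```bash
python3 -m pendant '[{"delta_pos":[20,-20,-10],"turn":0},{"delta_pos":[45,-45,-20],"turn":0},{"delta_pos":[70,-70,-35],"turn":0},{"delta_pos":[83,-82,-45],"turn":0},{"delta_pos":[83,-82,-45],"turn":0}]'
python3 -m pendant '[{"delta_pos":[0,-10,-25],"turn":0},{"delta_pos":[0,-20,-55],"turn":0},{"delta_pos":[0,-35,-75],"turn":0},{"delta_pos":[0,-55,-75],"turn":0},{"delta_pos":[0,-68,-75],"turn":0}]'
python3 -m pendant '[{"delta_pos":[-1,-5,0],"turn":0},{"delta_pos":[-2,-9,0],"turn":0},{"delta_pos":[-3,-12,0],"turn":0},{"delta_pos":[-3,-13,0],"turn":0},{"delta_pos":[-3,-13,0],"turn":0}]'
```

```text
clock: 9.25
eef_pos: [0.6698, 0.0572, 0.1305]
eef_rot: [-3.137, 0.002, 1.617]
wrist_force: [-1.2, 0.0, -0.9]
opening: -0.0005
finger_force: 0.0
clock: 9.67
eef_pos: [0.6667, -0.0072, 0.0568]
eef_rot: [-3.136, -0.0, 1.622]
wrist_force: [0.7, 0.3, -0.2]
opening: -0.0002
finger_force: 0.0
clock: 10.08
eef_pos: [0.6667, -0.0171, 0.061]
eef_rot: [3.139, -0.001, 1.624]
wrist_force: [2.4, 3.3, -0.9]
opening: -0.0
finger_force: 1.7
```

```bash
python3 -m pendant '[{"delta_pos":[0,8,0],"turn":0},{"delta_pos":[0,25,0],"turn":0},{"delta_pos":[0,45,10],"turn":0},{"delta_pos":[0,65,40],"turn":0},{"delta_pos":[0,80,80],"turn":0}]'
python3 -m pendant '[{"delta_pos":[-20,20,15],"turn":0},{"delta_pos":[-45,45,30],"turn":0},{"delta_pos":[-70,70,40],"turn":0},{"delta_pos":[-80,80,40],"turn":0},{"delta_pos":[-80,80,40],"turn":0}]'
python3 look.py
python3 -m pendant '[{"delta_pos":[-10,-15,0],"turn":5},{"delta_pos":[-22,-42,0],"turn":11},{"delta_pos":[-36,-70,0],"turn":17},{"delta_pos":[-50,-98,0],"turn":23},{"delta_pos":[-64,-126,0],"turn":29}]'
python3 -m pendant '[{"delta_pos":[-14,-28,0],"turn":6},{"delta_pos":[-28,-56,0],"turn":12},{"delta_pos":[-42,-84,0],"turn":18},{"delta_pos":[-56,-112,0],"turn":24},{"delta_pos":[-66,-135,0],"turn":30}]'
python3 -m pendant '[{"delta_pos":[-2,-8,0],"turn":6},{"delta_pos":[-3,-14,0],"turn":11},{"delta_pos":[-4,-18,0],"turn":15},{"delta_pos":[-4,-18,0],"turn":15},{"delta_pos":[-4,-18,0],"turn":15}]'
```

```text
clock: 10.5
eef_pos: [0.6618, 0.0629, 0.1358]
eef_rot: [-3.131, 0.0, 1.625]
wrist_force: [0.0, -0.7, 0.3]
opening: -0.0005
finger_force: 0.0
clock: 10.92
eef_pos: [0.5838, 0.1439, 0.1806]
eef_rot: [3.141, 0.001, 1.628]
wrist_force: [0.3, -0.3, 0.1]
opening: 0.0002
finger_force: 0.0
top [329.2 135.4] [326 131   7  10  62] [ 0.6641 -0.0369  0.08  ] 0.0744 jig deg -0.7598349993531155
scene [290.3 237.7] [287 231   7  14  77] [ 0.6658 -0.0369  0.072 ] 0.0761 jig deg -0.4264600374621299
clock: 11.43
eef_pos: [0.5214, 0.0126, 0.1782]
eef_rot: [-3.14, 0.0, 2.134]
wrist_force: [0.5, -0.4, 0.5]
opening: -0.0001
finger_force: 0.0
clock: 11.85
eef_pos: [0.4545, -0.1231, 0.1784]
eef_rot: [-3.14, -0.001, 2.656]
wrist_force: [0.1, -0.3, 0.6]
opening: 0.0
finger_force: 0.0
clock: 12.27
eef_pos: [0.4516, -0.139, 0.1786]
eef_rot: [-3.141, -0.001, 2.911]
wrist_force: [0.2, -1.3, -0.0]
opening: -0.0004
finger_force: 0.0
```

```bash
python3 -m pendant '[{"delta_pos":[-1,6,-25],"turn":0},{"delta_pos":[-1,6,-60],"turn":0},{"delta_pos":[-1,6,-95],"turn":0},{"delta_pos":[-1,6,-115],"turn":0},{"delta_pos":[-1,6,-122],"turn":0}]'
python3 -m pendant '[{"delta_pos":[4,-1,0],"turn":0},{"delta_pos":[8,-2,0],"turn":0},{"delta_pos":[12,-3,0],"turn":0},{"delta_pos":[15,-4,0],"turn":0},{"delta_pos":[15,-4,0],"turn":0}]'
```

```text
clock: 12.68
eef_pos: [0.4476, -0.1301, 0.0531]
eef_rot: [3.14, -0.008, 2.914]
wrist_force: [-0.6, 0.2, 0.9]
opening: -0.0001
finger_force: 0.0
clock: 13.1
eef_pos: [0.4683, -0.1368, 0.059]
eef_rot: [-3.14, 0.005, 2.915]
wrist_force: [-0.4, -0.2, 0.5]
opening: 0.0001
finger_force: 0.0
```

```bash
python3 -m pendant '[{"delta_pos":[4,-1,0],"turn":0},{"delta_pos":[8,-2,0],"turn":0},{"delta_pos":[12,-3,0],"turn":0},{"delta_pos":[16,-4,0],"turn":0},{"delta_pos":[19,-5,0],"turn":0}]'
python3 -m pendant '[{"delta_pos":[3,-1,0],"turn":0},{"delta_pos":[6,-1,0],"turn":0},{"delta_pos":[8,-2,0],"turn":0},{"delta_pos":[10,-2,0],"turn":0},{"delta_pos":[10,-2,0],"turn":0}]'
```

```text
clock: 13.52
eef_pos: [0.4854, -0.1408, 0.0572]
eef_rot: [-3.142, 0.0, 2.915]
wrist_force: [-0.7, 0.7, 0.0]
opening: -0.0004
finger_force: 0.0
clock: 13.93
eef_pos: [0.4952, -0.1427, 0.0571]
eef_rot: [-3.142, 0.0, 2.915]
wrist_force: [-0.1, 0.6, -0.3]
opening: 0.0002
finger_force: 0.0
```

The force is nearly zero although the tool should be in contact, so I'll look.

Run:
```python
from h import *
a=cv2.resize(camera('top')[140:260,300:450],None,fx=2.6,fy=2.6,interpolation=2);b=cv2.resize(camera('scene')[120:240,240:390],None,fx=2.6,fy=2.6,interpolation=2)
cv2.imwrite('pics/p4.png',np.hstack([a,b]))
```

```text
(no output)
```

View pics/p4.png

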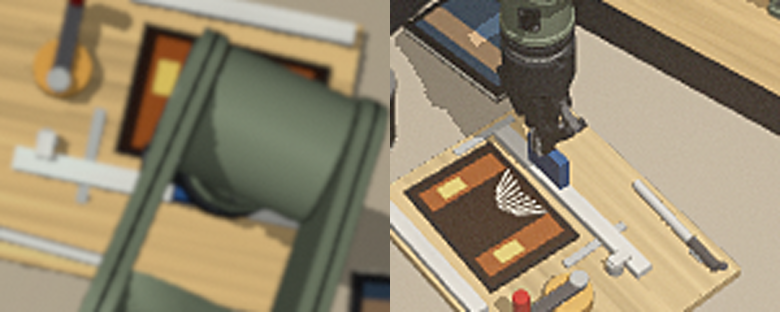

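Run:
```python
from m import *
s=manip.read_state();p=s["eef_pos"];print(p,s["wrist_force"])
print(project("scene",[p]),project("top",[p]))
B=((105,110,40),(130,255,255))
i=camera("scene");print(cen(i,*B,(280,150,330,200))[:2])
t=camera("top");print(cen(t,*B,(350,190,410,235))[:2])
w=camera("wrist");t0=cv2.imread("pics/top0.png")
for n,im in(("0",t0),("now",t)):   # bar left end brightness profile perpendicular to bar near its left end
    g=cv2.cvtColor(im,cv2.COLOR_BGR2HSV);print(n,[int(x) for x in g[180:212,314,1]])
a=cv2.resize(i[130:230,240:380],None,fx=3,fy=3,interpolation=2);b=cv2.resize(cv2.imread("pics/scene0.png")[130:230,240:380],None,fx=3,fy=3,interpolation=2)
cv2.imwrite("pics/p5.png",np.vstack([np.hstack([a[:,:400],b[:,:400]]),cv2.resize(w,(480,300))[:, :480].repeat(1,0) if 0 else np.hstack([cv2.resize(w,(480,300)),np.zeros((300,320,3),np.uint8)])]))
```

```text
[ 0.49475468 -0.1425868   0.05705334] [ 0.73676574 -0.35943769  0.00815686]
[[298.98760441 181.75603607]] [[379.48074972 211.98456928]]
(array([305.21875, 182.125  ]), array([301, 178,   8,  14,  32], dtype=int32))
(array([369.04347826, 214.08695652]), array([367, 211,   5,   6,  23], dtype=int32))
0 [168, 166, 169, 168, 152, 118, 112, 111, 109, 102, 81, 55, 44, 39, 39, 37, 33, 22, 13, 9, 10, 9, 9, 10, 11, 9, 16, 65, 104, 110, 110, 109]
now [109, 109, 110, 110, 109, 109, 110, 111, 109, 102, 80, 57, 44, 40, 38, 38, 32, 22, 12, 9, 8, 9, 10, 9, 9, 10, 15, 63, 104, 110, 109, 109]
```

View pics/p5.png

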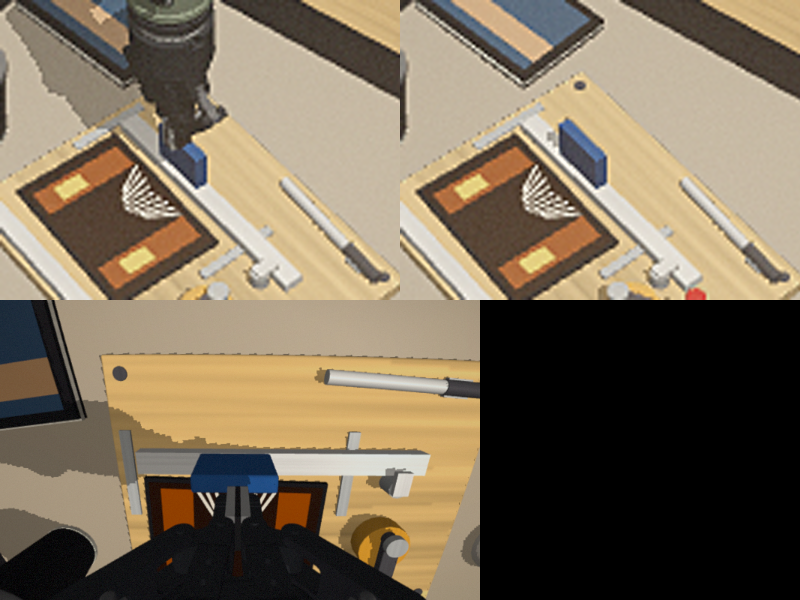

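The wrist view shows the blue plate at about (313,230) in full-size pixels and the fingertips at about (315,250). The slide has not moved. I'll locate the plate relative to the tool through the wrist camera.

Run:
```python
from h import *
from scipy.spatial.transform import Rotation as Ro
s=manip.read_state();w=camera("wrist");c=calibration("wrist")
T=np.eye(4);T[:3,:3]=Ro.from_euler("xyz",s["eef_rot"]).as_matrix();T[:3,3]=s["eef_pos"];C=T@np.array(c["tool_from_camera"])
K=np.array(c["camera_matrix"]);D=np.array(c["distortion"],float)
print("cam pos",C[:3,3].round(3),"tcp",s["eef_pos"].round(4))
Ti=np.linalg.inv(C);pr=lambda P:cv2.projectPoints(np.array(P,float).reshape(-1,3),cv2.Rodrigues(Ti[:3,:3])[0],Ti[:3,3],K,D)[0].reshape(-1,2).round(0)
print("tcp px",pr([s["eef_pos"]]))
hsv=cv2.cvtColor(w,cv2.COLOR_BGR2HSV);m=cv2.inRange(hsv,(105,110,20),(130,255,255));m[:190]=0;m[300:]=0;m[:,:230]=0;m[:,400:]=0
for x in(265,285,305,345,360):
    r=np.where(m[:,x])[0];print(x,r.min(),r.max(),[int(v) for v in hsv[r.min():r.max()+1:4,x,2]])
def pl(uv,z):
    n=cv2.undistortPoints(np.array(uv,float).reshape(-1,1,2),K,D).reshape(-1,2);d=np.c_[n,np.ones(len(n))]@C[:3,:3].T;o=C[:3,3];return o+d*((z-o[2])/d[:,2])[:,None]
th=-np.radians(13.45);R=np.array([[np.cos(th),-np.sin(th)],[np.sin(th),np.cos(th)]])
q=m.nonzero();print("blob",q[0].min(),q[0].max(),q[1].min(),q[1].max())
J=lambda P:((P[:,:2]-[.5687,-.1158])@R*1000).round(1)
for x in (265,285,360):
    r=np.where(m[:,x])[0];print(x,"rear@30",J(pl([[x,r.min()]],.031)),"top rear@76",J(pl([[x,r.min()]],.076)),"max@76",J(pl([[x,r.max()]],.076)),"max@31",J(pl([[x,r.max()]],.031)))
print("tcp jig",J(s["eef_pos"][None]))
```

```text
cam pos [ 0.416 -0.123  0.222] tcp [ 0.4946 -0.1426  0.0571]
tcp px [[314. 243.]]
265 211 255 [61, 61, 61, 60, 60, 66, 81, 85, 84, 85, 84, 79]
285 205 256 [60, 61, 59, 58, 60, 59, 56, 75, 85, 87, 84, 82, 85]
305 205 293 [61, 62, 59, 59, 59, 60, 55, 72, 84, 83, 84, 74, 78, 75, 77, 75, 74, 74, 75, 76, 77, 96, 20]
345 206 257 [58, 58, 57, 58, 60, 57, 61, 104, 132, 127, 132, 133, 136]
360 209 257 [70, 60, 61, 57, 57, 56, 85, 130, 132, 136, 130, 132, 72]
blob 205 293 253 379
265 rear@30 [[-75.4 -74.8]] top rear@76 [[-92.2 -67.3]] max@76 [[-68.1 -68.3]] max@31 [[-43.9 -76.3]]
285 rear@30 [[-79.5 -62. ]] top rear@76 [[-95.4 -57.4]] max@76 [[-67.6 -58.1]] max@31 [[-43.2 -62.8]]
360 rear@30 [[-77.2 -14.2]] top rear@76 [[-93.6 -20.9]] max@76 [[-67.3 -19.5]] max@31 [[-42.8 -12.4]]
tcp jig [[-65.8 -43.3]]
```

Run:
```python
from h import *
w=camera("wrist")[190:290,250:390];s=camera("scene")[150:205,270:335]
cv2.imwrite("pics/p6.png",np.hstack([cv2.resize(w,(420,300),interpolation=0),cv2.resize(s,(355,300),interpolation=0)]))
```

```text
(no output)
```

View pics/p6.png

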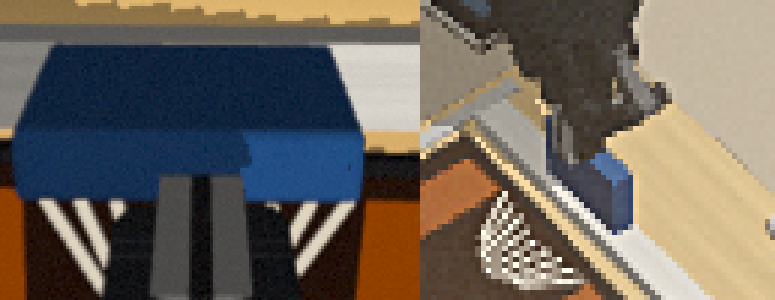

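The wrist crop shows the shut fingertips (wrist pixel about (317,248)) drawn over the plate's top face. The scene crop shows the tip at about (299,180). I'll triangulate the tip height to see whether it rides above the plate.

Run:
```python
from h import *
from scipy.spatial.transform import Rotation as Ro
s=manip.read_state();c=calibration("wrist")
T=np.eye(4);T[:3,:3]=Ro.from_euler("xyz",s["eef_rot"]).as_matrix();T[:3,3]=s["eef_pos"];C=T@np.array(c["tool_from_camera"])
n=cv2.undistortPoints(np.array([[[316.7,248.]]]),np.array(c["camera_matrix"]),np.array(c["distortion"],float)).ravel()
d2=C[:3,:3]@np.r_[n,1];o2=C[:3,3];o1,d1=ray("scene",[[299.3,180.3]]);d1=d1[0]
k=np.linalg.lstsq(np.c_[d1,-d2],o2-o1,rcond=None)[0];print((o1+k[0]*d1).round(4),(o2+k[1]*d2).round(4),s["eef_pos"].round(4))
```

```text
[ 0.4946 -0.1413  0.0646] [ 0.4945 -0.141   0.0645] [ 0.4947 -0.1426  0.0571]
```

```bash
python3 -c "
from bench import manip;print(manip.grip_point_offset)"
python3 -m pendant '[{"delta_pos":[0,0,15],"turn":0},{"delta_pos":[0,0,40],"turn":0},{"delta_pos":[-25,6,45],"turn":0},{"delta_pos":[-50,12,45],"turn":0},{"delta_pos":[-56,13,45],"turn":0}]'
python3 -m pendant '[{"delta_pos":[0,0,-15],"turn":0},{"delta_pos":[0,0,-35],"turn":0},{"delta_pos":[0,0,-55],"turn":0},{"delta_pos":[0,0,-66],"turn":0},{"delta_pos":[0,0,-66],"turn":0}]'
python3 -m pendant '[{"delta_pos":[4,-1,0],"turn":0},{"delta_pos":[8,-2,0],"turn":0},{"delta_pos":[12,-3,0],"turn":0},{"delta_pos":[16,-4,0],"turn":0},{"delta_pos":[16,-4,0],"turn":0}]'
python3 -m pendant '[{"delta_pos":[3,-1,0],"turn":0},{"delta_pos":[6,-2,0],"turn":0},{"delta_pos":[9,-2,0],"turn":0},{"delta_pos":[12,-3,0],"turn":0},{"delta_pos":[12,-3,0],"turn":0}]'
python3 - <<'E'
from h import *
t=camera("top");print([int(x) for x in cv2.cvtColor(t,cv2.COLOR_BGR2HSV)[180:212,314,1]])
E
```

```text
0.0187
clock: 14.75
eef_pos: [0.4357, -0.1283, 0.1019]
eef_rot: [3.141, -0.003, 2.915]
wrist_force: [0.1, -0.2, -1.1]
opening: -0.0002
finger_force: 0.0
clock: 15.17
eef_pos: [0.4365, -0.1285, 0.0335]
eef_rot: [3.14, -0.006, 2.915]
wrist_force: [-0.9, 0.2, -0.5]
opening: 0.0
finger_force: 0.0
clock: 15.58
eef_pos: [0.4569, -0.1345, 0.0373]
eef_rot: [-3.141, 0.003, 2.915]
wrist_force: [-0.0, 0.6, 0.1]
opening: -0.0002
finger_force: 0.0
clock: 16.0
eef_pos: [0.4676, -0.137, 0.0363]
eef_rot: [-3.141, 0.001, 2.915]
wrist_force: [-0.3, 0.6, -0.7]
opening: 0.0002
finger_force: 0.0
[109, 110, 109, 109, 109, 109, 111, 110, 109, 100, 79, 57, 43, 40, 38, 37, 33, 23, 12, 10, 9, 10, 8, 9, 11, 10, 15, 63, 103, 110, 110, 109]
```

```bash
python3 -m pendant '[{"delta_pos":[2,-1,0],"turn":0},{"delta_pos":[4,-1,0],"turn":0},{"delta_pos":[6,-2,0],"turn":0},{"delta_pos":[8,-2,0],"turn":0},{"delta_pos":[8,-2,0],"turn":0}]'
python3 - <<'E'
from h import *
t=camera("top");print([int(x) for x in cv2.cvtColor(t,cv2.COLOR_BGR2HSV)[180:212,314,1]])
E
```

```text
clock: 16.47
eef_pos: [0.4747, -0.1388, 0.0359]
eef_rot: [-3.141, -0.001, 2.915]
wrist_force: [-2.4, -1.6, -0.4]
opening: -0.0003
finger_force: 0.9
[110, 109, 110, 109, 109, 110, 109, 99, 87, 76, 67, 64, 65, 59, 39, 17, 10, 10, 10, 11, 9, 9, 8, 12, 44, 97, 109, 109, 109, 110, 109, 110]
```

The slide is now moving, with a contact force of about 2.9 N, so I'll carry on to its stop.

```bash
python3 -m pendant '[{"delta_pos":[3,-1,0],"turn":0},{"delta_pos":[6,-1,0],"turn":0},{"delta_pos":[9,-2,0],"turn":0},{"delta_pos":[12,-3,0],"turn":0},{"delta_pos":[15,-4,0],"turn":0}]'
python3 -m pendant '[{"delta_pos":[2,0,0],"turn":0},{"delta_pos":[4,-1,0],"turn":0},{"delta_pos":[6,-1,0],"turn":0},{"delta_pos":[7,-2,0],"turn":0},{"delta_pos":[8,-2,0],"turn":0}]'
python3 -m pendant '[{"delta_pos":[1,0,0],"turn":0},{"delta_pos":[2,0,0],"turn":0},{"delta_pos":[3,-1,0],"turn":0},{"delta_pos":[3,-1,0],"turn":0}]'
```

```text
clock: 16.93
eef_pos: [0.4897, -0.1421, 0.0358]
eef_rot: [3.141, -0.001, 2.915]
wrist_force: [-4.0, 2.5, 1.4]
opening: 0.0002
finger_force: 2.1
clock: 17.35
eef_pos: [0.495, -0.1434, 0.0358]
eef_rot: [3.14, -0.007, 2.916]
wrist_force: [-13.5, 3.0, 9.5]
opening: -0.0002
finger_force: 6.9
clock: 17.68
eef_pos: [0.4949, -0.1434, 0.0358]
eef_rot: [3.14, -0.015, 2.916]
wrist_force: [-19.9, 4.8, 16.6]
opening: -0.0002
finger_force: 10.2
```

```bash
python3 -m pendant '[{"delta_pos":[-5,1,0],"turn":0},{"delta_pos":[-20,5,0],"turn":0},{"delta_pos":[-45,11,10],"turn":0},{"delta_pos":[-60,20,40],"turn":0},{"delta_pos":[-70,45,75],"turn":0}]'
python3 -m pendant '[{"delta_pos":[-5,30,35],"turn":0},{"delta_pos":[-5,60,70],"turn":0},{"delta_pos":[-5,95,105],"turn":0},{"delta_pos":[-5,130,130],"turn":0},{"delta_pos":[-5,165,130],"turn":0}]'
python3 -m pendant '[{"delta_pos":[0,35,0],"turn":0},{"delta_pos":[0,70,0],"turn":0},{"delta_pos":[0,100,0],"turn":0},{"delta_pos":[0,120,0],"turn":0},{"delta_pos":[0,120,0],"turn":0}]'
python3 look.py
python3 - <<'E'
from m import *
B=((105,110,40),(130,255,255));th=-np.radians(13.45);R=np.array([[np.cos(th),-np.sin(th)],[np.sin(th),np.cos(th)]])
J=lambda P:((P[:,:2]-[.5687,-.1158])@R*1000).round(1)
t0=cv2.imread("pics/top0.png");t=camera("top")
for im in(t0,t):
    a=cen(im,*B,(350,185,410,235));print("plate jig",J(plane("top",[a[0]],.074)))
    # photo: border dark contour
    g=cv2.cvtColor(im,cv2.COLOR_BGR2HSV);m=((g[:,:,2]<75)|((g[:,:,1]>190)&(g[:,:,0]<15))).astype(np.uint8)*255
    k=np.zeros_like(m);k[130:225,340:432]=m[130:225,340:432]
    c=max(cv2.findContours(k,0,2)[0],key=cv2.contourArea);P=plane("top",cv2.convexHull(c).reshape(-1,2),.023)
    r=cv2.minAreaRect(J(P).astype(np.float32));print("photo",r)
cv2.imwrite("pics/f7.png",cv2.resize(t[110:260,262:450],None,fx=4,fy=4,interpolation=2))
E
```

```text
clock: 18.1
eef_pos: [0.4304, -0.1029, 0.1088]
eef_rot: [-3.141, -0.0, 2.912]
wrist_force: [1.9, -0.5, 0.2]
opening: 0.0001
finger_force: 0.0
clock: 18.52
eef_pos: [0.4313, 0.0549, 0.2437]
eef_rot: [3.139, 0.015, 2.913]
wrist_force: [1.9, -0.2, 0.1]
opening: 0.0001
finger_force: 0.0
clock: 18.93
eef_pos: [0.4279, 0.1786, 0.2386]
eef_rot: [3.137, 0.004, 2.92]
wrist_force: [0.5, 0.3, 0.5]
opening: 0.0002
finger_force: 0.0
top [329.2 135.2] [326 131   7  10  59] [ 0.6646 -0.037   0.08  ] 0.0749 jig deg -0.685947623562436
scene [290.3 237.7] [287 231   7  14  77] [ 0.6658 -0.0369  0.072 ] 0.0761 jig deg -0.4101772758337283
plate jig [[-75.7 -44.5]]
photo ((8.640247344970703, -46.08128356933594), (166.6932830810547, 116.16484069824219), 88.4760513305664)
plate jig [[-47.1 -44.6]]
photo ((27.297855377197266, -44.224021911621094), (118.04156494140625, 166.43621826171875), 0.10087120532989502)
```

View pics/f7.png

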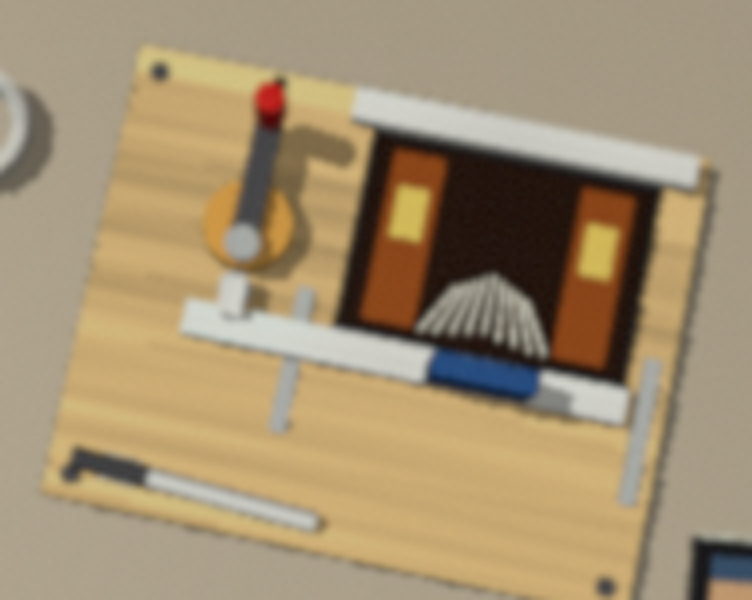

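The final top view shows the lever along the black line, with the peg at (270,100) in the crop. The slide is at its stop and the photo's edge lies parallel against the fence. The photo centre measures x ≈ 27 mm and 0.1° of skew. The arm is clear and the marker and tape roll are where they were.

```bash
python3 -c "
from bench import manip;print(manip.finish_job())"
```

```text
the job is handed in; nothing more can be done
None
```

The job is handed in: the cam lever points forward to within about 1°, the slide was then pushed until it stopped hard, the photo sits square against the fence, and the arm finished clear of everything.

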